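Find the hidden keyway of the interlock and switch it to ready

TASK

Take the blue interlock key from its stand, put it in the bore of the interlock box and, with light pressure, turn it gently back and forth until it drops into the hidden keyway and its steel collar rests on the steel seat ring. Only once it is fully home, turn it clockwise until the green ring is fully up, then let go and leave the key in the lock. Be gentle: never force the key, and leave the beaker, dropper bottle, sample cell and timer where they are.

Things in the scene. Friction and masses are not known exactly. Their poses are not given: they have to be found in the camera images.
- interlock_box: Fixed grey box with a white top, 100 (x) by 130 (y) by 60 mm high; origin at the centre of its underside, z up. The lock in its middle is harmed by more than 25 N between key and lock, or by turning its disc more than 0.34 rad clockwise (0.25 rad counterclockwise) before the key is home.
- red_line (a point): middle of the red line on the box top, 37 mm to the -x side of the bore. The hidden slot's direction is not measured: at the start it lies anywhere up to 32 degrees (0.55 rad) to either side of this line's direction (the box's x axis). The blade (its x) drops in when within about 5 degrees; a half turn round is as good.
- disc_face (a point): Middle of the upper face of the hidden brass disc, 24 mm below bore_mouth (fixed point, axes as the box). It is sprung: it yields down up to 7 mm (2 N at first touch, 8 N at 7 mm), then is hard. It has a straight through slot 6 mm wide and jumps back up round the blade when that lines up. It resists turning with 0.06 N m; hard stops 0.7 rad clockwise and 0.3 rad counterclockwise of its start.
- bore_mouth (a point): Centre of the vertical round bore in the box's top face, 60 mm above the worktop; axes as the box. Bore 24.2 mm in diameter, 3 mm chamfer, 22 mm long. Round it a steel seat ring (40 mm outside, 31 mm inside) stands 3 mm proud and yields 3 mm (1 to 10 N), then is hard. A soft black dust seal just inside hides the lock and gives no resistance.
- ready_ring (a joint): Height in m of the green ring round the bore (52 mm outside, 45 mm inside diameter, its top 1 mm above the box top at the start): 0 at the start; rises 16 mm per rad as the disc turns clockwise seen from above, sinks if it turns counterclockwise. 0.0085 or more (0.53 rad) counts as fully up; the stop is at 0.0112.
- key_stand: fixed stand, black 84 mm base and a grey 52 mm square block, 44 mm high, with a vertical hole of 25.6 mm diameter, in which the key hangs by its collar; origin at the centre of its underside
- key_bow (a point): Centre of the key's blue grip (40 mm along the key's x, 10 mm thick along y, 50 mm high along z; grasp it across the 10 mm). The key is loose, 105 mm long, about 90 g, and hangs upright in the stand, turned variously. Home in the lock this point is 43 mm above bore_mouth (40 mm if pressed hard down); standing on the disc out of line with the slot 56 mm, or 49 mm with the disc pressed to its hard stop.
- key_collar (a point): Centre of the underside of the key's steel collar (37 mm diameter, 5 mm thick), 40 mm below key_bow. Home, it rests on the seat ring, 3 mm above the box top. Below it a round stem (22 mm diameter, 22 mm long), then the blade.
- blade_tip (a point): Lower end of the key's flat blade, on its axis, 80 mm below key_bow. The blade is 18 mm long below the stem, 21 mm wide along the key's x, 4 mm thick along y.
- beaker_50: bystander: clear 50 ml beaker, 46 mm wide, 57 mm high; origin under its centre
- reagent_2: bystander: brown dropper bottle with a green cap, 28 mm wide, 69 mm high; origin under its centre
- cell_a: bystander: clear square sample cell, 28 mm wide, 66 mm high; origin under its centre
- bench_timer: bystander: small white timer lying on its back, 62 by 66 by 20 mm; origin under its centre
- interlock_key: the whole key: its origin at the lower end of the blade, z up through the grip, x along the blade's and the grip's width
Not all that is in view belongs to the job. What is meant by the interlock_key is not purple or yellow, and is the larger of those in its own colour.

How it is judged:
By the outcome, as a careful person would: the job done as asked, in the order asked, and still so for the second after the job is handed in, with the robot touching nothing.
It also fails if it takes over 54 s, if anything falls off the work surface, if the arm or the gripper's body presses on something with over 40 N, if the wrist force passes 120 N, or if a joint passes its speed limit or range.

ROBOT

A 6-joint arm with a two-finger parallel gripper is mounted at the origin on a cart in front of the work surface, level with it; the furniture and walls round the work are solid. World frame = base frame: x ahead of the robot, y to its left, z up, the work surface at z = 0. Lengths are in m, angles in degrees, forces in N, time in s.
With the tool pointing down it reaches from about 0.375 to 0.825 m from the base axis. Payload 5.5 kg.
Tool frame: the origin (TCP) lies on the centre line of the jaws, within the pads' length; the fingertips stand 19 mm ahead of it and the grasp point (between the pads) is the TCP (tcp_to_tips is the distance from the TCP to the fingertips, in m); z points along the fingers, y is the direction in which the jaws open and shut (so a half turn about z gives the same grasp; the last joint's range is limited). The gripper opens to 85 mm and grips with 20 to 120 N. Pads are 22 mm wide; open, the fingers measure 114 mm over their backs; the gripper's body (76 mm by 85 mm) begins 54 mm behind the grasp point. The pads swing forward as they close: fully open they stand 13 mm farther back than shut.
Start: joints at [0, 17.962, -2.699, 69.339, 0, 90], TCP at [0.6, -0, 0.25] pointing down, gripper open.
Joint ranges: [-152.73, 152.73], [-39.44, 99.34], [-58.76, 71.6], [-118.89, 123.64], [-81.53, 83.1], [-180, 180]. Speed limits (degrees/s): [136.94, 136.94, 172.46, 180, 180, 180].

INTERFACE

Orientations are given as [roll, pitch, yaw] about the fixed x, y, z axes, in that order (R = Rz(yaw) Ry(pitch) Rx(roll)).
In Python, from cell import * gives the robot as it stands.
- The arm moves only by the tool step_arm, never from a script. Its arguments are lists of equal length, an entry for each row: "xyz": the shift along the tool's x, y, z in mm, a list of three; "twist": the turn, a rotation vector about the tool's x, y, z in degrees, a list of three; "fingers": the opening in per cent of the stroke, from 0 (shut) to 100 (fully open). In form: {"xyz": [[dx, dy, dz], ...], "twist": [[wx, wy, wz], ...], "fingers": [fingers, ...]}. A call has 1 to 12 rows; each row shifts and turns the pose as measured when the row begins, along the tool's axes as they then stand; what a row does not reach is not made up. A row lasts 1/8 s, in which the tool goes at most 62.5 mm and 10.7 degrees, less where a joint would pass 70% of its speed; a pose out of reach is approached as far as the arm can. A call with a gripper value outside its range is refused whole. The fingers move at their own pace and stop on an object; the grip force is fixed at half the most. Time passes only in rows, so rows that do not move let the fingers close. It gives the time, the measured TCP pose, the force and the opening at its end, in the units of the state.
- state(): the state, without advancing time (a new reading comes with each control period).
- get_image(name): name is "scene" or "side" or "wrist"; returns the picture (480x640x3 uint8, blue, green, red); there is no depth.
- camera_info(name): a dict with "fov_y" (degrees; the focal length in pixels is half the picture's height over the tangent of half this angle, whatever the lens; pixels are square), "cx", "cy" (the principal point, pixels), "distortion" ([k1, k2, p1, p2, k3] as OpenCV has them; the pictures are not rectified), "pose" (4x4, takes a point from camera to world coordinates). Camera axes: x right, y up, looking along -z (the intrinsics and any distortion apply to the point x, -y, -z); pixel columns grow to the right and rows downward; lengths in m; the calibration is good to about 2 mm. A picture is of the moment at which its call begins: read the wrist's pose just before it. camera_info takes no time and is no camera call; for the wrist camera it gives the pose at the moment of the call.
- close_job(): hands the job in, once; it reports no verdict.
Trained networks look in the newest picture that a camera, given by its name, has taken for a name from the list of things; names that differ only in an ending like _2 or _b are one class to them, and where a whole thing is asked for, a point or a joint stands for the part that bears it (a point fixed in the world has none). Each returns a list of dicts, best first, with "p" (0 to 1); they miss things now and then, are a little off and sometimes report something else, mostly with a low value. They report only what shows in the picture. A call takes as long as a camera call. They do not tell look-alikes from the thing itself.
- boxes_of(thing, camera): "centre" ([column, row] in pixels, amid what is visible of it).
- masks_of(thing, camera): "region" (480x640 bool, what is visible of it) and "centre" ([column, row] in pixels, amid what is visible of it).
- pinpoint(thing, camera): "centre" ([column, row] in pixels: a listed point, or the origin of a listed thing).
The state is a dict: "clock": time; "joint_positions": joint angles; "joint_vel": joint speeds; "effort": joint torques, N m; "eef_pos": TCP position; "tool_rot": TCP orientation; "contact_force": force on the tool from outside, world axes, zero at the start; "torque": the same for the moment, N m; "width": opening from 0.0 (shut) to 1.0 (fully open).
Only numpy, scipy, OpenCV 4.12 (cv2) and the standard library are available. Lean on these libraries where they do the work, as an engineer would, in place of code of your own. Each camera call takes 0.05 s, during which the arm holds its last target.

## Working session

There is one attempt and no reset: what is moved stays moved. The work goes in short steps, Python scripts to look and compute and a tool call to move; the robot and the scene stay as the last step left them, time stands still between calls to the robot, and variables do not carry over. Pictures are saved under pics/ and viewed, and the job is handed in when it is done.

Besides the shell and the picture viewer there is one more tool, called after "Call:" by a JSON object that holds its "api" and its "payload". step_arm: Moves the arm, as the interface text tells. Its arguments: {"type":"object","properties":{"xyz":{"type":"array","items":{"type":"array","items":{"type":"number"}}},"twist":{"type":"array","items":{"type":"array","items":{"type":"number"}}},"fingers":{"type":"array","items":{"type":"number"}}},"required":["xyz","twist","fingers"]}

```bash
ls; mkdir -p pics; cat > h.py <<'E'
from cell import *
import numpy as np, cv2
def K(ci):
    f=240/np.tan(np.radians(ci['fov_y'])/2)
    return np.array([[f,0,ci['cx']],[0,f,ci['cy']],[0,0,1.]]), np.array(ci['distortion'],float)
def ray(ci,px):
    k,d=K(ci); u=cv2.undistortPoints(np.array([[px]],float),k,d)[0,0]
    T=np.array(ci['pose']); v=T[:3,:3]@np.array([u[0],-u[1],-1.]); return T[:3,3],v/np.linalg.norm(v)
def proj(ci,P):
    k,d=K(ci); T=np.array(ci['pose']); p=T[:3,:3].T@(np.array(P)-T[:3,3]); p=p*[1,-1,-1]
    return cv2.projectPoints(p.reshape(1,1,3),np.zeros(3),np.zeros(3),k,d)[0][0,0]
def tri(rs):
    A=0;b=0
    for o,v in rs:
        M=np.eye(3)-np.outer(v,v);A=A+M;b=b+M@o
    x=np.linalg.solve(A,b); return x,[round(1000*float(np.linalg.norm((np.eye(3)-np.outer(v,v))@(x-o))),1) for o,v in rs]
def atz(r,z):
    o,v=r; return o+v*(z-o[2])/v[2]
E
python3 - <<'E'
from h import *
for c in ['scene','side','wrist']:
    cv2.imwrite(f'pics/{c}0.png',get_image(c)); ci=camera_info(c)
    print(c,ci['fov_y'],ci['cx'],ci['cy'],ci['distortion'],np.round(ci['pose'],3).tolist())
print(state())
E
```

```text
pics
scene 54.96367734076839 312.71569085427114 243.37858404178112 [0.04077959 0.         0.         0.         0.        ] [[0.528, 0.645, -0.552, -0.04], [-0.849, 0.395, -0.35, -0.505], [-0.008, 0.654, 0.757, 0.784], [0.0, 0.0, 0.0, 1.0]]
side 49.91931302414157 321.6915697962189 244.70509673017642 [-0.0206404  0.         0.         0.         0.       ] [[0.917, 0.176, -0.358, 0.188], [-0.399, 0.363, -0.842, -0.954], [-0.018, 0.915, 0.403, 0.463], [0.0, 0.0, 0.0, 1.0]]
wrist 69.13170831932578 319.19394662685613 237.2302898758611 [-0.05759834  0.          0.          0.          0.        ] [[1.0, 0.0, 0.0, 0.6], [-0.0, 0.964, 0.267, 0.068], [-0.0, -0.267, 0.964, 0.373], [0.0, 0.0, 0.0, 1.0]]
{'clock': 0.15, 'joint_positions': array([ 2.85793504e-04,  1.79962557e+01, -2.74166297e+00,  6.93383562e+01,
        1.29745495e-03,  8.99984573e+01]), 'joint_vel': array([ 0.04159856, -0.09522212,  0.18394508,  0.00344548,  0.01567008,
       -0.0658436 ]), 'effort': array([-1.47968080e-04, -5.40045226e+01,  3.40059292e+01,  1.33731824e-02,
        2.28346818e-05,  3.50972789e-05]), 'eef_pos': array([5.99585944e-01, 1.00536893e-05, 2.49613691e-01]), 'tool_rot': array([-1.79923725e+02, -1.29950752e-03,  9.00018268e+01]), 'contact_force': array([ 0.10582321,  0.46197089, -0.20239618]), 'torque': array([ 0.0524453 , -0.01908037, -0.00706578]), 'width': 0.9985591944799209}
```

View pics/scene0.png

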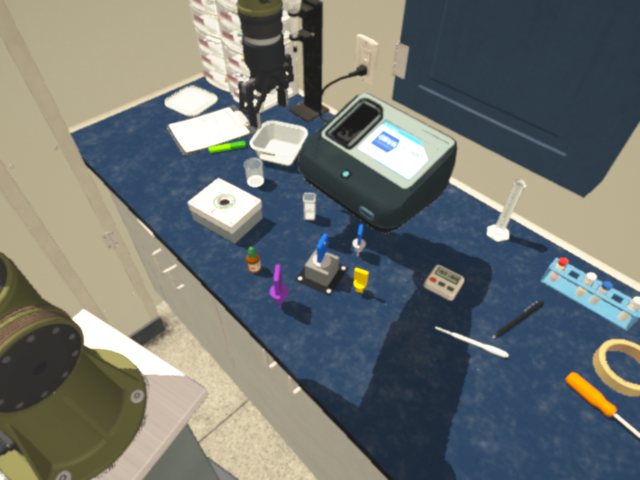

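View pics/side0.png

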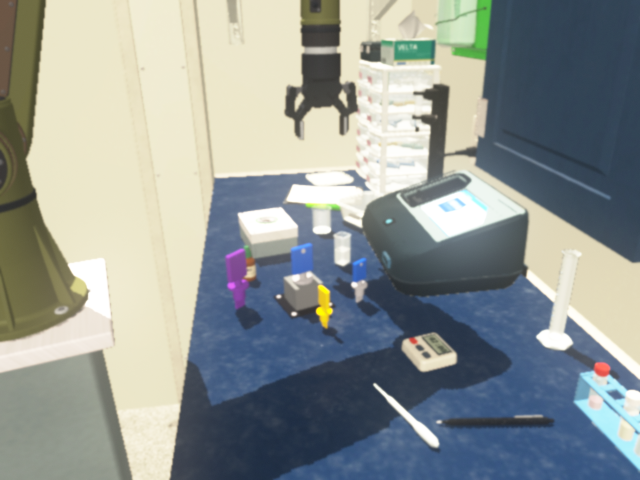

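View pics/wrist0.png

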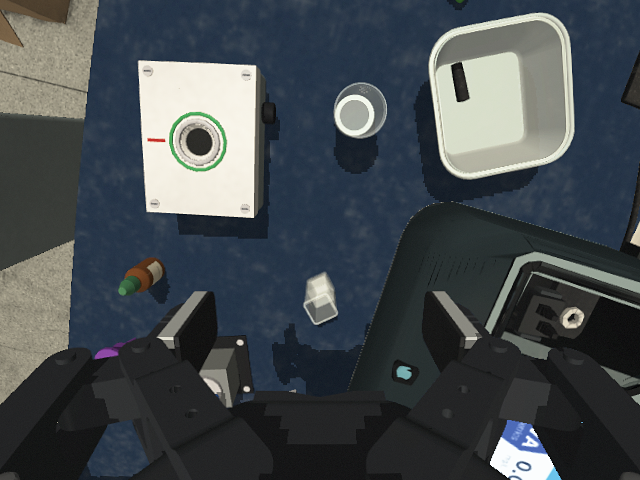

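The side and scene pictures show the blue key in the grey stand (scene 321,250; side 302,262). Things it could be mistaken for:
- small blue key (scene 360,238; side 360,272)
- purple key (scene 278,283; side 237,277)
- yellow key (scene 361,279; side 324,305)

The box is at scene (226,205). I choose the larger blue one in the stand and will check it in a crop.

```bash
python3 - <<'E'
from h import *
im={c:get_image(c) for c in ['scene','side','wrist']}
CI={c:camera_info(c) for c in im}
cv2.imwrite('pics/crop1.png',np.hstack([cv2.resize(im['scene'][210:310,260:385],(500,400),interpolation=2)[:,:390],cv2.resize(im['side'][230:330,215:385],(680,400))[:,:400]]))
P={}
for t in ['bore_mouth','red_line','key_bow','key_collar','key_stand','interlock_box','beaker_50','reagent_2','cell_a','bench_timer']:
    for c in im:
        r=pinpoint(t,c)
        print(t,c,[(round(d['p'],2),np.round(d['centre'],1).tolist()) for d in r[:4]])
print(state()['clock'])
E
```

```text
bore_mouth scene [(0.55, [221.0, 200.7])]
bore_mouth side [(0.85, [267.0, 220.3])]
bore_mouth wrist [(0.82, [196.5, 143.0]), (0.29, [202.5, 386.1])]
red_line scene [(0.57, [212.8, 211.5])]
red_line side [(0.86, [247.9, 225.0])]
red_line wrist [(0.7, [153.5, 141.5]), (0.47, [151.7, 271.4])]
key_bow scene [(0.8, [320.4, 248.8]), (0.77, [364.5, 275.9]), (0.62, [277.0, 280.3]), (0.51, [355.8, 234.4])]
key_bow side [(0.79, [322.7, 298.9]), (0.76, [305.4, 258.0]), (0.73, [356.8, 270.0]), (0.68, [235.8, 267.9])]
key_bow wrist []
key_collar scene [(0.91, [281.2, 292.9]), (0.82, [320.8, 260.8]), (0.81, [362.4, 282.3]), (0.74, [358.5, 244.8])]
key_collar side [(0.73, [318.8, 313.9]), (0.68, [359.2, 285.2]), (0.64, [239.7, 286.6]), (0.62, [305.7, 280.0])]
key_collar wrist [(0.68, [205.9, 388.4]), (0.62, [111.3, 359.9])]
key_stand scene [(0.5, [321.0, 262.7])]
key_stand side [(0.94, [304.5, 302.0])]
key_stand wrist [(0.57, [218.9, 362.7])]
interlock_box scene [(0.87, [230.0, 218.9])]
interlock_box side [(0.82, [264.2, 246.2])]
interlock_box wrist [(0.72, [218.2, 143.2]), (0.31, [218.5, 366.8])]
beaker_50 scene [(0.61, [254.4, 179.0]), (0.16, [211.5, 209.1])]
beaker_50 side [(0.64, [322.3, 229.0]), (0.25, [248.7, 277.1])]
beaker_50 wrist [(0.72, [351.3, 113.3]), (0.23, [151.1, 267.0])]
reagent_2 scene [(0.51, [254.7, 270.0])]
reagent_2 side [(0.75, [248.5, 281.3])]
reagent_2 wrist [(0.74, [151.2, 269.4])]
cell_a scene [(0.65, [220.6, 202.3]), (0.59, [310.4, 218.3])]
cell_a side [(0.68, [340.2, 260.7])]
cell_a wrist [(0.71, [319.1, 282.4]), (0.46, [196.0, 145.4])]
bench_timer scene [(0.94, [439.4, 285.0])]
bench_timer side [(0.68, [428.9, 358.8])]
bench_timer wrist [(0.35, [207.2, 390.4])]
1.8
```

View pics/crop1.png

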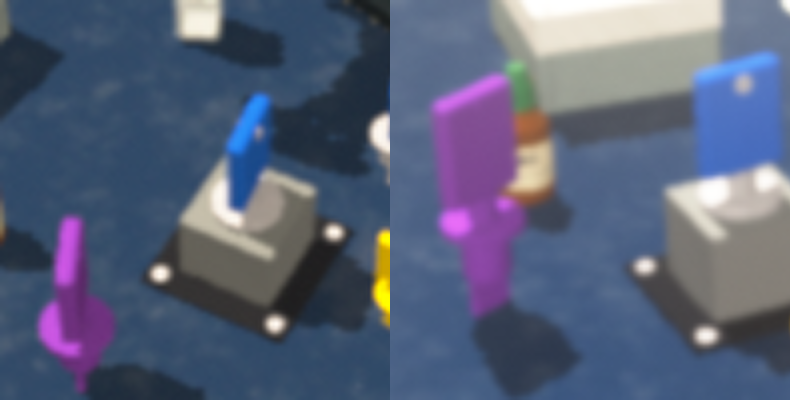

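The crop shows the big blue key upright in the grey stand with its broad face along the side camera's image plane. The smaller blue key stands on the right, partly out of the crop.

```bash
python3 - <<'E'
from h import *
C={c:camera_info(c) for c in ['scene','side','wrist']}
def T(n,**k):
    x,e=tri([ray(C[c],p) for c,p in k.items()]); print(n,np.round(x*1000,1),e)
T('bow',scene=(320.4,248.8),side=(305.4,258))
T('bowmask',scene=(321.5,248),side=(303,258))
T('collar',scene=(320.8,260.8),side=(305.7,280))
T('stand',scene=(321,262.7),side=(304.5,302),)
T('bore',scene=(221,200.7),side=(267,220.3),wrist=(196.5,143))
T('red',scene=(212.8,211.5),side=(247.9,225),wrist=(153.5,141.5))
print('bore wrist z60',atz(ray(C['wrist'],(199,141.5)),.06),atz(ray(C['wrist'],(156,140)),.06))
T('smallblue',scene=(355.8,234.4),side=(356.8,270))
T('purple',scene=(277,280.3),side=(235.8,267.9))
T('yellow',scene=(364.5,275.9),side=(322.7,298.9))
T('cell',scene=(310.4,218.3),side=(340.2,260.7),wrist=(319,282))
T('reag',scene=(254.7,270),side=(248.5,281.3),wrist=(151,269))
# bow planform: top corners in side: 
r=masks_of('interlock_key','side')
for d in r[:5]:
    m=d['region'];ys,xs=np.nonzero(m);print(d['p'],np.round(d['centre']),xs.min(),xs.max(),ys.min(),ys.max())
E
```

```text
bow [ 474.5 -199.5   80.3] [4.1, 4.1]
bowmask [ 471.2 -202.6   84.4] [1.4, 1.4]
collar [ 475.2 -199.3   38.5] [2.3, 2.3]
stand [ 485.7 -188.    -4.8] [10.1, 10.1]
bore [491.7  69.6  58.1] [4.9, 2.2, 3.2]
red [452.3  68.7  55.2] [2.7, 2.9, 0.5]
bore wrist z60 [0.49565228 0.06787742 0.06      ] [0.45729527 0.0696707  0.06      ]
smallblue [ 560.4 -233.2   56.6] [0.4, 0.4]
purple [ 362.5 -168.6   75. ] [0.8, 0.8]
yellow [ 467.9 -300.8   58.4] [2.6, 2.6]
cell [598.4 -91.1   1. ] [5.6, 5.0, 3.1]
reag [404.9 -75.3  -4.2] [1.2, 1.2, 0.6]
0.95 [326. 306.] 317 331 286 327
0.91 [361. 279.] 352 367 260 300
0.9 [237. 278.] 225 248 249 306
0.69 [305. 264.] 291 312 244 284
```

Call:
{"api": "step_arm", "payload": {"xyz": [[-50,-32,0],[-50,-32,0],[-50,-32,0],[-50,-31,0],[0,0,0],[0,0,0],[0,0,0],[0,0,0],[0,0,0],[0,0,0],[0,0,0]], "twist": [[0,0,0],[0,0,0],[0,0,0],[0,0,0],[0,0,10],[0,0,10],[0,0,10],[0,0,10],[0,0,10],[0,0,10],[0,0,0]], "fingers": [100,100,100,100,100,100,100,100,100,100,100]}}

```text
clock: 3.22
eef_pos: [0.4697, -0.2071, 0.2508]
tool_rot: [179.8, -0.1, 28.1]
contact_force: [0.3, -0.4, -0.2]
width: 0.999
```

```bash
cat > look.py <<'E'
from h import *
import sys
s=state();ci=camera_info('wrist');im=get_image('wrist');cv2.imwrite('pics/%s.png'%sys.argv[1],im)
print(round(s['clock'],2),np.round(s['eef_pos']*1000,1),np.round(s['tool_rot'],1),np.round(s['contact_force'],1),np.round(s['torque'],2),s['width'],np.round(s['joint_positions'],0))
for t in sys.argv[2:]:
    for d in pinpoint(t,'wrist')[:3]: print(t,round(d['p'],2),np.round(d['centre'],1))
np.save('ci.npy',ci,allow_pickle=True)
E
python3 look.py w1 key_bow key_collar
```

```text
3.23 [ 469.7 -207.1  250.8] [ 1.798e+02 -1.000e-01  2.810e+01] [ 0.3 -0.4 -0.2] [-0.05  0.03  0.05] 0.9994706334327683 [-24.   8. -15.  67.  -0. 128.]
key_bow 0.97 [232.8 305.4]
key_bow 0.97 [396.5 255.2]
key_bow 0.88 [316.8 218.3]
key_collar 0.97 [393.5 143.2]
key_collar 0.82 [389.6 246.5]
key_collar 0.8 [315.4 210.1]
```

View pics/w1.png

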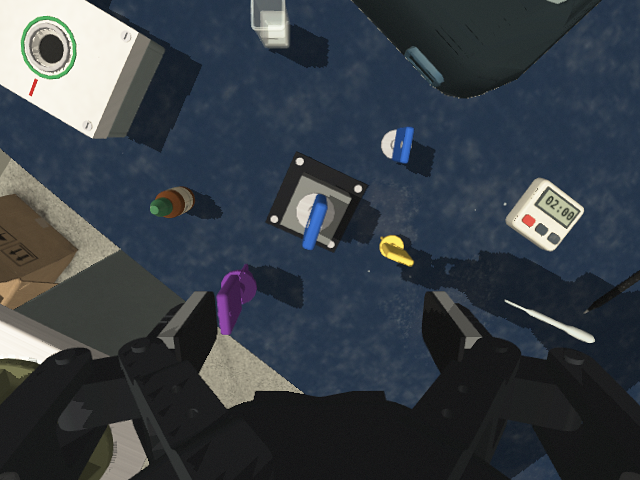

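```bash
python3 - <<'E'
from h import *
im=cv2.imread('pics/w1.png'); cv2.imwrite('pics/w1c.png',cv2.resize(im[140:270,255:385],(780,780),interpolation=2)[:,:][0:780][::1,::1][90:690])
E
```

```text
(no output)
```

View pics/w1c.png

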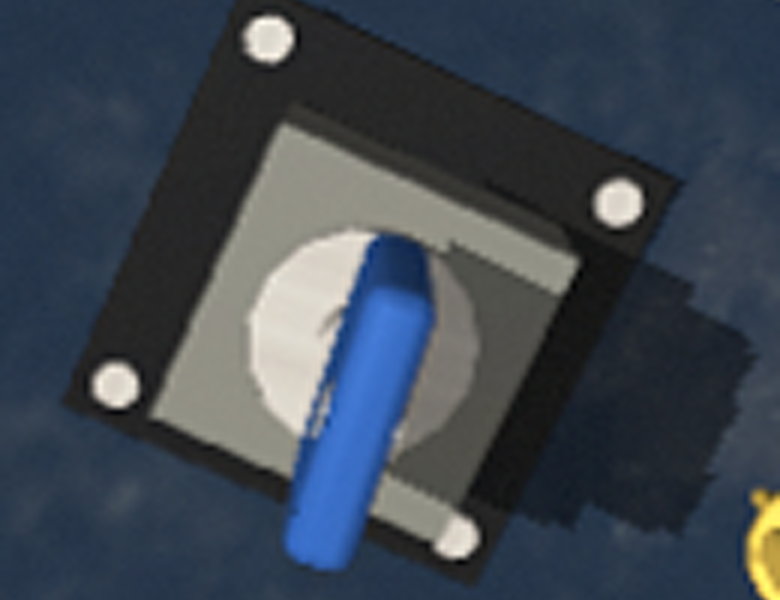

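```bash
python3 - <<'E'
from h import *
ci=np.load('ci.npy',allow_pickle=True).item()
a=atz(ray(ci,(322.3,203.8)),.109);b=atz(ray(ci,(308.3,248.3)),.109)
print(a,b,np.linalg.norm(a-b)*1000,(a+b)/2,np.degrees(np.arctan2(*(a-b)[[1,0]])))
print('collar',atz(ray(ci,(315.3,212.5)),.049))
# pinpoint bow w/ scene, side
C={c:camera_info(c) for c in ['scene','side']}
print(tri([ray(ci,(316.8,218.3)),ray(C['scene'],(320.4,248.8)),ray(C['side'],(303,258))]))
for c in [(51,47)]: print('bore',atz(ray(ci,c),.063))
print('red',atz(ray(ci,(33.5,87.5)),.06))
T=np.array(ci['pose']);print(T.round(3).tolist())
E
```

```text
[ 0.49063666 -0.19958683  0.109     ] [ 0.45385762 -0.20669076  0.109     ] 37.45882522535381 [ 0.47224714 -0.2031388   0.109     ] 10.932148015191801
collar [ 0.47129719 -0.20324284  0.049     ]
(array([ 0.47163554, -0.20207882,  0.08290986]), [2.6, 3.5, 2.1])
bore [0.49542586 0.06265119 0.063     ]
red [0.45649457 0.06886764 0.06      ]
[[0.471, 0.851, 0.232, 0.53], [-0.882, 0.453, 0.128, -0.175], [0.003, -0.265, 0.964, 0.374], [0.0, 0.0, 0.0, 1.0]]
```

Call:
{"api": "step_arm", "payload": {"xyz": [[0,0,0],[0,0,0],[3,-3,40],[0,0,40],[0,0,20],[0,0,0]], "twist": [[0,0,9],[0,0,8.5],[0,0,0],[0,0,0],[0,0,0],[0,0,0]], "fingers": [60,60,60,60,60,60]}}

```text
clock: 4.12
eef_pos: [0.4736, -0.204, 0.1492]
tool_rot: [179.8, -0.3, 10.8]
contact_force: [-0.9, 0.6, 0.4]
width: 0.601
```

```bash
python3 look.py w2 key_bow; python3 - <<'E'
from h import *
ci=np.load('ci.npy',allow_pickle=True).item()
for z in (.109,.059): print(z,[np.round(proj(ci,[.472+np.cos(np.radians(11))*t,-.203+np.sin(np.radians(11))*t,z]),1) for t in (-.02,0,.02)])
E
```

```text
4.12 [ 473.6 -204.   149.2] [179.8  -0.3  10.8] [-0.9  0.6  0.4] [ 0.04 -0.06 -0.02] 0.6007344376278491 [-23.  12. -24.  53.  -0. 146.]
key_bow 0.95 [319.1 270.9]
key_bow 0.89 [443.4 273.7]
key_bow 0.72 [409.2 121.5]
0.109 [array([316.2, 320. ]), array([316. , 284.5]), array([315.7, 246.7])]
0.059 [array([316.6, 282.9]), array([316.4, 254.1]), array([316.2, 223.8])]
```

View pics/w2.png

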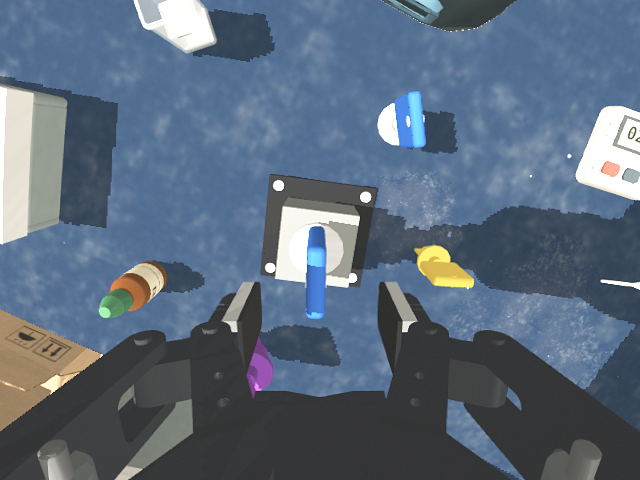

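The wrist picture shows the key straight between the jaws (top face around 316, rows 255–317), so I descend and grasp.

Call:
{"api": "step_arm", "payload": {"xyz": [[-1,-1,35],[0,0,25],[0,0,5],[0,0,0],[0,0,0],[0,0,0],[0,0,0],[0,0,0]], "twist": [[0,0,0],[0,0,0],[0,0,0],[0,0,0],[0,0,0],[0,0,0],[0,0,0],[0,0,0]], "fingers": [60,50,40,5,5,5,5,5]}}

```text
clock: 5.22
eef_pos: [0.4791, -0.2035, 0.0929]
tool_rot: [179.7, -1.0, 11.0]
contact_force: [-1.0, 1.8, -1.6]
width: 0.109
```

```bash
python3 look.py w3 key_bow
```

```text
5.22 [ 479.1 -203.5   92.9] [179.7  -1.   11. ] [-1.   1.8 -1.6] [ 0.48  0.29 -0.03] 0.10933273747110168 [-23.  16. -28.  45.   0. 146.]
key_bow 0.93 [319.5 327.3]
key_bow 0.71 [477.5 324.4]
key_bow 0.63 [439.  128.5]
```

View pics/w3.png

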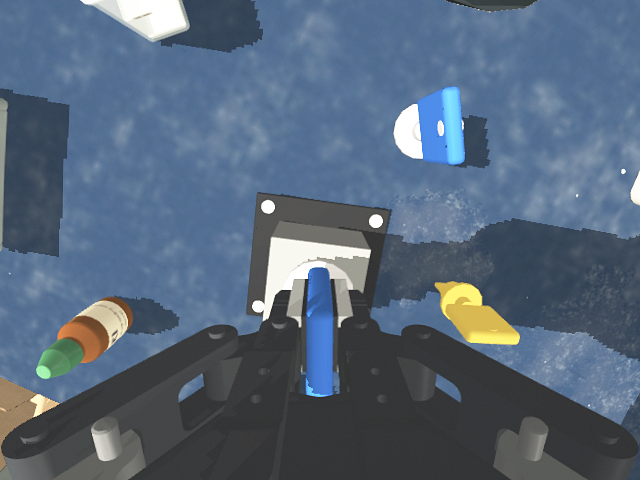

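TCP has ended 7 mm to +x and 9 mm high of the bow's centre, with a tilt of 1°. I regrip centred.

Call:
{"api": "step_arm", "payload": {"xyz": [[0,0,0],[-4,0,4],[-3,0,4],[0,0,0]], "twist": [[0,0,0],[0,-1,0],[0,0,0],[0,0,0]], "fingers": [30,30,30,30]}}

```text
clock: 5.82
eef_pos: [0.4735, -0.2068, 0.0853]
tool_rot: [179.4, -0.1, 10.9]
contact_force: [0.4, 0.2, 0.4]
width: 0.301
```

Call:
{"api": "step_arm", "payload": {"xyz": [[-1,-3,1],[0,0,0],[0,0,0],[0,0,0],[0,0,0]], "twist": [[0.6,0,0],[0,0,0],[0,0,0],[0,0,0],[0,0,0]], "fingers": [30,30,5,5,5]}}

```text
clock: 6.45
eef_pos: [0.472, -0.204, 0.0843]
tool_rot: [-179.9, -0.1, 10.9]
contact_force: [-0.1, 0.2, -0.3]
width: 0.108
```

Call:
{"api": "step_arm", "payload": {"xyz": [[0,0,-30],[0,0,-40],[0,0,-30],[-2,-46,0],[-2,-46,0],[-2,-46,0],[-2,-46,0],[-3,-46,0],[-3,-46,0],[0,0,0]], "twist": [[0,0,0],[0,0,0],[0,0,0],[0,0,0],[0,0,0],[0,0,0],[0,0,0],[0,0,0],[0,0,0],[0,0,0]], "fingers": [5,5,5,5,5,5,5,5,5,5]}}

```text
clock: 7.7
eef_pos: [0.4042, 0.0718, 0.1876]
tool_rot: [-179.9, -0.2, 10.8]
contact_force: [1.2, -0.5, -1.2]
width: 0.108
```

```bash
python3 look.py w4 bore_mouth red_line
```

```text
7.7 [404.2  71.8 187.6] [-179.9   -0.2   10.8] [ 1.2 -0.5 -1.2] [-0.06 -0.02 -0.07] 0.10759681434241246 [ 10.  -0. -33.  57.   0. 179.]
bore_mouth 0.89 [349.2 118.1]
red_line 0.57 [337.3 167.3]
```

View pics/w4.png

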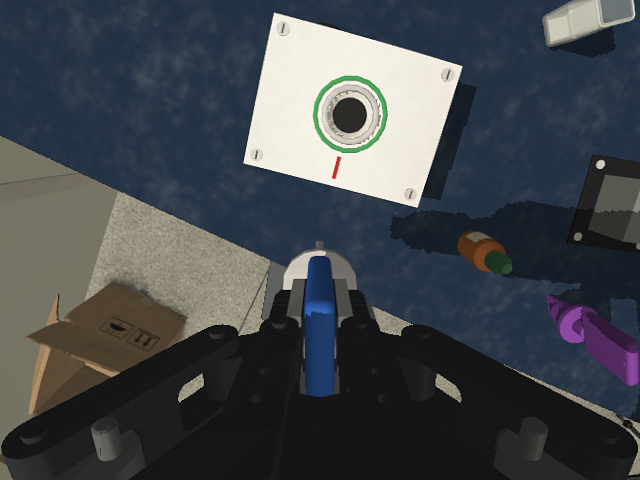

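The wrist picture shows the held key upright (grip at 318,330, collar at 320,270), the bore at (350,115) and the red line at (336,167). Joint 6 is at 179°, so I will turn the key half round (equally good for the slot) to leave room for clockwise turning.

```bash
cat > bore.py <<'E'
from h import *
import sys
def bore(im,ci,guess=None):
    hsv=cv2.cvtColor(im,cv2.COLOR_BGR2HSV)
    g=cv2.inRange(hsv,(45,90,40),(85,255,255)); 
    n,l,st,ce=cv2.connectedComponentsWithStats(g)
    k=[i for i in range(1,n) if st[i,4]>150]
    if guess is not None: k=[i for i in k if np.hypot(*(ce[i]-guess))<60]
    pts=np.vstack([np.argwhere(l==i)[:,::-1] for i in k])
    W=np.array([atz(ray(ci,p.astype(float)),.061)[:2] for p in pts])
    A=np.c_[2*W,np.ones(len(W))];s=np.linalg.lstsq(A,(W**2).sum(1),rcond=None)[0]
    c=s[:2];r=np.sqrt(s[2]+c@c); return c,r,len(W)
E
python3 - <<'E'
from bore import *
ci=np.load('ci.npy',allow_pickle=True).item();im=cv2.imread('pics/w4.png')
c,r,n=bore(im,ci,np.array([350,115]));print(c,r*2,n)
hsv=cv2.cvtColor(im,cv2.COLOR_BGR2HSV)
m=(cv2.inRange(hsv,(0,150,90),(8,255,255)))[140:190,310:360];p=np.argwhere(m)[:,::-1]+[310,140]
R=np.array([atz(ray(ci,q.astype(float)),.06)[:2] for q in p]);mu=R.mean(0);u=np.linalg.svd(R-mu)[2][0]
print('red',mu,np.degrees(np.arctan2(u[1],u[0])),'bore-red',(c-mu)*1000,np.degrees(np.arctan2(*(c-mu)[::-1])))
P=[atz(ray(ci,q),.06)[:2] for q in [(273,13),(461,66),(418,207),(244,163)]]
print(np.round(P,4).tolist(),[np.linalg.norm(P[i]-P[i-1])*1000 for i in range(4)],np.mean(P,0))
for a,b in ((0,3),(1,2)): print(np.degrees(np.arctan2(*(P[a]-P[b])[::-1])))
E
```

```text
[0.49326461 0.0677574 ] 0.04790093804432447 888
red [0.45658369 0.06994744] 176.4350381431678 bore-red [36.68091977 -2.19003791] -3.416794035355727
[[0.5465, 0.1298], [0.539, 0.0006], [0.44, 0.0051], [0.4474, 0.1346]] [np.float64(99.26769765773223), np.float64(129.33009689301994), np.float64(99.11821280945183), np.float64(129.6467191105977)] [0.49321717 0.06752719]
-2.7841917400428238
-2.6003628849512777
```

Call:
{"api": "step_arm", "payload": {"xyz": [[0,0,0],[0,0,0],[0,0,0],[0,0,0],[0,0,0],[0,0,0],[0,0,0],[0,0,0],[0,0,0],[0,0,0],[0,0,0],[0,0,0]], "twist": [[0,0,-10],[0,0,-10],[0,0,-10],[0,0,-10],[0,0,-10],[0,0,-10],[0,0,-10],[0,0,-10],[0,0,-10],[0,0,-10],[0,0,-10],[0,0,-10]], "fingers": [5,5,5,5,5,5,5,5,5,5,5,5]}}

```text
clock: 9.35
eef_pos: [0.4099, 0.0517, 0.1866]
tool_rot: [180.0, 0.2, 132.7]
contact_force: [0.0, 0.8, 0.0]
width: 0.111
```

Call:
{"api": "step_arm", "payload": {"xyz": [[0,0,0],[0,0,0],[0,0,0],[0,0,0],[0,0,0],[0,0,0]], "twist": [[0,0,-10],[0,0,-10],[0,0,-10],[0,0,-10],[0,0,-3],[0,0,0]], "fingers": [5,5,5,5,5,5]}}

```text
clock: 10.1
eef_pos: [0.412, 0.0427, 0.186]
tool_rot: [-179.7, 0.1, 176.2]
contact_force: [0.4, 0.1, -1.7]
width: 0.111
```

Call:
{"api": "step_arm", "payload": {"xyz": [[-30,12,0],[-30,12,0],[-18,6,0],[0,0,0]], "twist": [[0,0,0],[0,0,0],[0,0,-1],[0,0,0]], "fingers": [5,5,5,5]}}

```text
clock: 10.6
eef_pos: [0.4946, 0.0639, 0.1855]
tool_rot: [-179.7, 0.1, 176.6]
contact_force: [-0.7, 0.3, -1.1]
width: 0.11
```

```bash
python3 look.py w5 key_bow key_collar red_line; python3 - <<'E'
from h import *
cv2.imwrite('pics/side5.png',get_image('side')[180:320,200:400].repeat(3,0).repeat(3,1)); cv2.imwrite('pics/scene5.png',get_image('scene')[120:260,150:320].repeat(4,0).repeat(4,1))
E
```

```text
10.6 [494.6  63.9 185.5] [-1.797e+02  1.000e-01  1.766e+02] [-0.7  0.3 -1.1] [-0.03  0.01  0.02] 0.10960896040006887 [  8.   9. -23.  58.  -0.  11.]
key_bow 0.94 [319.3 322.2]
key_collar 0.92 [317.9 281.8]
key_collar 0.84 [  3.6 315. ]
key_collar 0.76 [ 7.7 78.8]
red_line 0.76 [323.4 183.2]
```

View pics/w5.png

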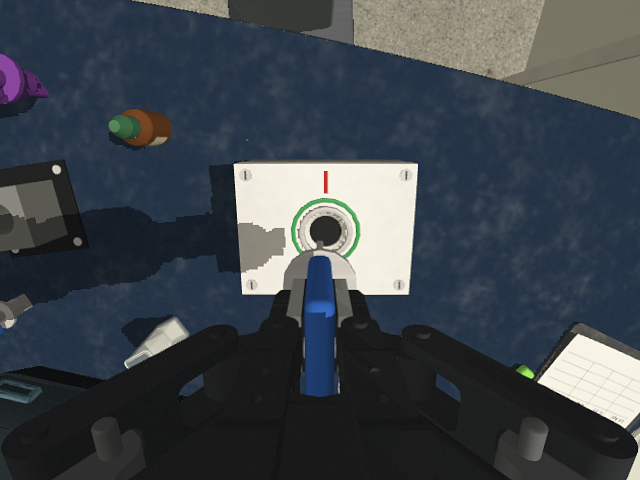

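View pics/side5.png

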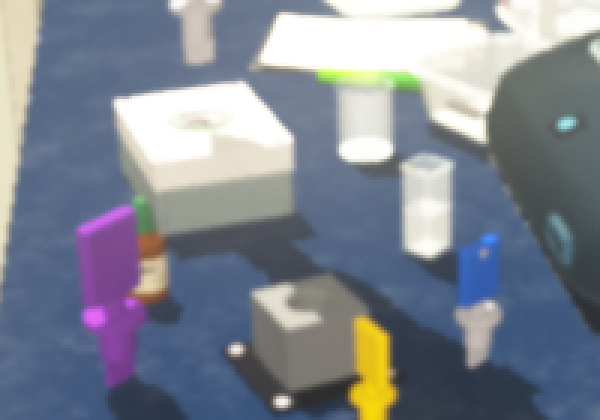

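View pics/scene5.png

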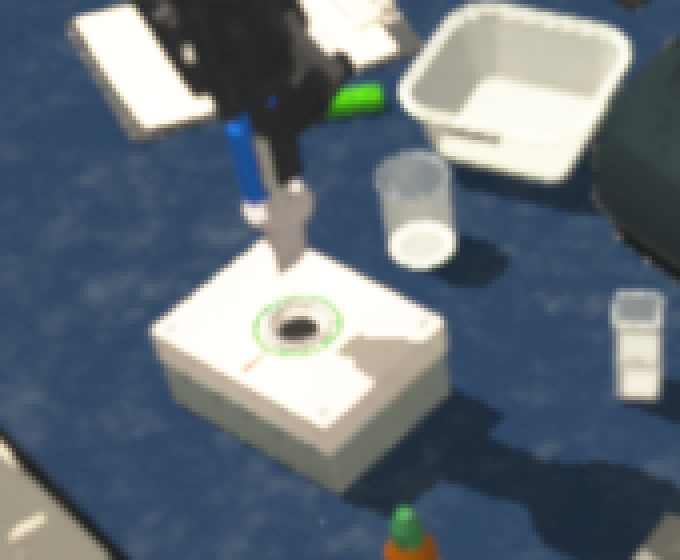

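```bash
python3 - <<'E'
from bore import *
ci=np.load('ci.npy',allow_pickle=True).item();im=cv2.imread('pics/w5.png')
c,r,n=bore(im,ci,np.array([325,228]));print(c,r*2,n)
s=[.4946,.0639,.1855]
print('TCP',proj(ci,s),'collar front',proj(ci,np.array(s)+[-.0185,.001,-.035]),'tip',proj(ci,np.array(s)+[0,0,-.08]),'tip front',proj(ci,np.array(s)+[-.0105,.0005,-.08]))
print('collar sides',proj(ci,np.array(s)+[0,.0185,-.035]),proj(ci,np.array(s)+[0,-.0185,-.035]))
cv2.imwrite('pics/w5c.png',cv2.resize(im[190:320,260:390],(780,780),interpolation=2)[0:600])
E
```

```text
[0.49292305 0.06762246] 0.04780014909081336 534
TCP [319.27469322 317.39628895] collar front [319.4229752  246.14240287] tip [319.96333172 253.37398937] tip front [319.7538563  236.86693168]
collar sides [357.46080641 280.26739599] [282.02509913 284.31841629]
```

View pics/w5c.png

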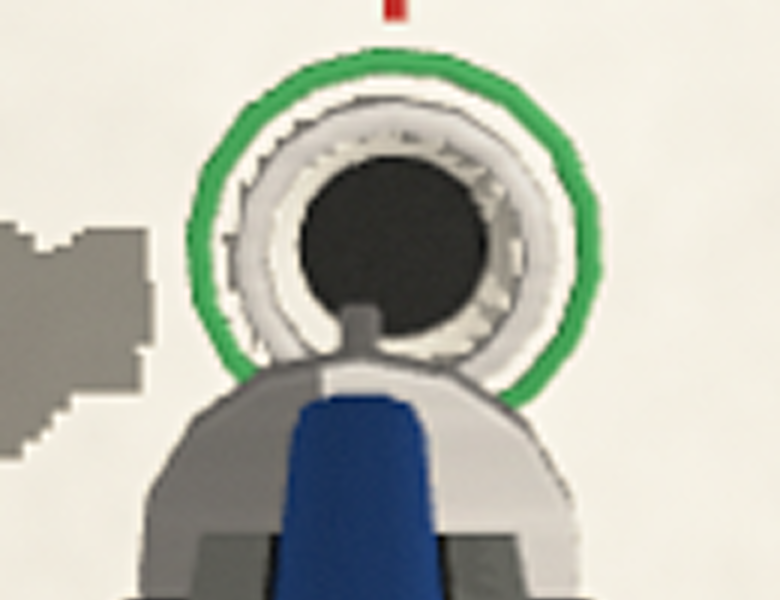

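Bore fits from opposite wrist orientations agree within 0.4 mm: (0.493, 0.0677). The picture shows the blade tip at (320,241), about 2 mm further to +x than TCP alone predicts, so I aim TCP at x = 0.491. I first turn 32° counterclockwise so the search can sweep one way.

Call:
{"api": "step_arm", "payload": {"xyz": [[0,0,0],[0,0,0],[0,0,0],[0,0,0]], "twist": [[0,0,-10],[0,0,-10],[0,0,-10],[0,0,-2]], "fingers": [5,5,5,5]}}

```text
clock: 11.4
eef_pos: [0.4907, 0.0636, 0.1866]
tool_rot: [-179.7, -0.1, -150.4]
contact_force: [0.3, 0.0, -0.4]
width: 0.111
```

```bash
python3 look.py w6; python3 - <<'E'
from bore import *
ci=np.load('ci.npy',allow_pickle=True).item();im=cv2.imread('pics/w6.png')
s=state();p=np.array(s['eef_pos']);y=np.radians(s['tool_rot'][2]);tx=np.array([np.cos(y),np.sin(y),0])
print('tip front',proj(ci,p+[0,0,-.08]+.0105*tx))
c,r,n=bore(im,ci,proj(ci,[.493,.0677,.061]));print(c,r*2,n)
d=np.r_[np.array([.493,.0677])-p[:2],0]*1000; ty=np.array([np.sin(y),-np.cos(y),0]);print('tool dx,dy of bore',d@tx,d@ty)
cv2.imwrite('pics/w6c.png',cv2.resize(im[190:320,260:390],(780,780),interpolation=2)[0:600])
E
```

```text
11.4 [490.7  63.6 186.6] [-1.797e+02 -1.000e-01 -1.504e+02] [ 0.3  0.  -0.4] [-0.01 -0.   -0.02] 0.11065656165492344 [  8.   9. -23.  58.  -0. -22.]
tip front [320.74715147 237.43812079]
[0.4929918  0.06736163] 0.04781007173767934 474
tool dx,dy of bore -4.029687430846027 2.366270383797802
```

View pics/w6c.png

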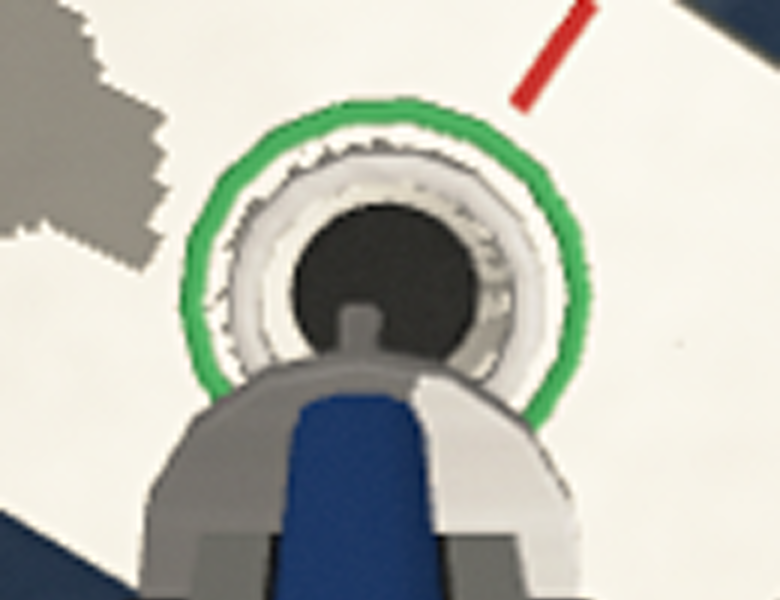

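Call:
{"api": "step_arm", "payload": {"xyz": [[-2,2.4,18],[0,0,16],[0,0,0]], "twist": [[-0.3,0,0],[0,0,0],[0,0,0]], "fingers": [5,5,5]}}

```text
clock: 11.82
eef_pos: [0.4906, 0.0664, 0.1522]
tool_rot: [-179.9, -0.0, -150.4]
contact_force: [-0.4, -0.1, -0.0]
width: 0.11
```

```bash
cat > st.py <<'E'
from h import *
s=state();p=np.array(s['eef_pos'])*1000;y=np.radians(s['tool_rot'][2]);tx=np.array([np.cos(y),np.sin(y)]);ty=np.array([np.sin(y),-np.cos(y)])
d=np.array([493.0,67.6])-p[:2]+2*tx
rel=((np.degrees(y)-177.2+180)%360)-180
print(round(s['clock'],2),np.round(p,1),np.round(s['tool_rot'],1),'F',np.round(s['contact_force'],1),'M',np.round(s['torque'],2),'rel(ccw+)',round(rel,1),'need dx,dy',np.round([d@tx,d@ty],1),'j6',round(s['joint_positions'][5]))
E
python3 st.py; python3 look.py w7
```

```text
11.82 [490.6  66.4 152.2] [-179.9   -0.  -150.4] F [-0.4 -0.1 -0. ] M [-0.02  0.    0.02] rel(ccw+) 32.4 need dx,dy [-0.7 -0.2] j6 -22
11.82 [490.6  66.4 152.2] [-179.9   -0.  -150.4] [-0.4 -0.1 -0. ] [-0.02  0.    0.02] 0.10951346867288339 [  8.  10. -26.  54.  -0. -22.]
```

View pics/w7.png

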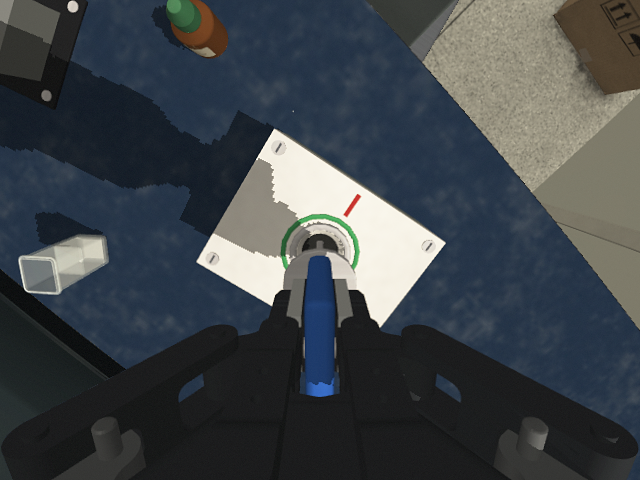

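Key is over the bore (320,245); I lower it gently to just above the disc.

Call:
{"api": "step_arm", "payload": {"xyz": [[-0.7,-0.2,8],[0,0,8],[0,0,8],[0,0,4],[0,0,0]], "twist": [[0,0,0],[0,0,0],[0,0,0],[0,0,0],[0,0,0]], "fingers": [5,5,5,5,5]}}

```text
clock: 12.5
eef_pos: [0.4925, 0.0666, 0.1238]
tool_rot: [-179.9, 0.1, -150.5]
contact_force: [0.3, 0.8, -0.5]
width: 0.111
```

```bash
python3 st.py
```

```text
12.5 [492.5  66.6 123.8] [-1.799e+02  1.000e-01 -1.505e+02] F [ 0.3  0.8 -0.5] M [-0.02  0.02 -0.01] rel(ccw+) 32.3 need dx,dy [1.1 0.6] j6 -22
```

Call:
{"api": "step_arm", "payload": {"xyz": [[1,0.5,4],[0,0,3],[0,0,2],[0,0,0]], "twist": [[0,0,0],[0,0,0],[0,0,0],[0,0,0]], "fingers": [5,5,5,5]}}

```text
clock: 13.0
eef_pos: [0.492, 0.0666, 0.1149]
tool_rot: [-179.8, 0.2, -150.5]
contact_force: [-0.7, -0.7, 1.1]
width: 0.107
```

```bash
python3 st.py
```

```text
13.0 [492.   66.6 114.9] [-179.8    0.2 -150.5] F [-0.7 -0.7  1.1] M [-0.07  0.22 -0.05] rel(ccw+) 32.3 need dx,dy [0.6 0.3] j6 -22
```

Call:
{"api": "step_arm", "payload": {"xyz": [[0.5,0,2],[0,0,1],[0,0,0]], "twist": [[0,0,0],[0,0,0],[0,0,0]], "fingers": [5,5,5]}}

```text
clock: 13.38
eef_pos: [0.492, 0.0665, 0.1126]
tool_rot: [-179.8, 0.2, -150.5]
contact_force: [-0.6, -0.2, 3.3]
width: 0.109
```

```bash
python3 st.py
```

```text
13.38 [492.   66.5 112.6] [-179.8    0.2 -150.5] F [-0.6 -0.2  3.3] M [-0.    0.33 -0.1 ] rel(ccw+) 32.3 need dx,dy [0.6 0.4] j6 -22
```

Touching the disc with about 3 N. Now the search sweep clockwise, in small steps.

Call:
{"api": "step_arm", "payload": {"xyz": [[0.2,0.2,0.5],[0,0.1,0.5],[0,0.1,0.5],[0,0,0.3]], "twist": [[0,0,4],[0,0,4],[0,0,4],[0,0,0]], "fingers": [5,5,5,5]}}

```text
clock: 13.88
eef_pos: [0.4917, 0.067, 0.1104]
tool_rot: [-179.9, 0.3, -162.8]
contact_force: [0.2, 1.1, -1.0]
width: 0.11
```

```bash
python3 st.py
```

```text
13.88 [491.7  67.  110.4] [-179.9    0.3 -162.8] F [ 0.2  1.1 -1. ] M [0.12 0.01 0.02] rel(ccw+) 20.0 need dx,dy [0.6 0.2] j6 -9
```

The force fell to zero while lower than before, so it has likely dropped in. I try going down gently.

Call:
{"api": "step_arm", "payload": {"xyz": [[0.3,0,1.5],[0,0,1],[0,0,0]], "twist": [[0,0,0],[0,0,0],[0,0,0]], "fingers": [5,5,5]}}

```text
clock: 14.25
eef_pos: [0.4911, 0.0668, 0.1073]
tool_rot: [-179.9, 0.2, -162.7]
contact_force: [-0.4, 1.8, -0.6]
width: 0.109
```

```bash
python3 st.py
```

```text
14.25 [491.1  66.8 107.3] [-179.9    0.2 -162.7] F [-0.4  1.8 -0.6] M [ 0.18 -0.06 -0.  ] rel(ccw+) 20.1 need dx,dy [-0.   0.2] j6 -10
```

Call:
{"api": "step_arm", "payload": {"xyz": [[0,0,1.5],[0,0,1.5],[0,0,1],[0,0,0]], "twist": [[0,0,0],[0,0,0],[0,0,0],[0,0,0]], "fingers": [5,5,5,5]}}

```text
clock: 14.75
eef_pos: [0.4912, 0.0668, 0.1031]
tool_rot: [-179.9, 0.2, -162.6]
contact_force: [-0.8, 1.0, 0.6]
width: 0.107
```

```bash
python3 st.py
```

```text
14.75 [491.2  66.8 103.1] [-179.9    0.2 -162.6] F [-0.8  1.   0.6] M [ 0.09  0.09 -0.01] rel(ccw+) 20.2 need dx,dy [0.  0.2] j6 -10
```

Call:
{"api": "step_arm", "payload": {"xyz": [[0,0,1],[0,0,0.7],[0,0,0]], "twist": [[0,0,0],[0,0,0],[0,0,0]], "fingers": [5,5,5]}}

```text
clock: 15.12
eef_pos: [0.4913, 0.0668, 0.102]
tool_rot: [-179.9, 0.3, -162.6]
contact_force: [-1.7, 0.4, 3.9]
width: 0.11
```

```bash
python3 st.py; python3 look.py w8; python3 - <<'E'
from h import *
im=cv2.imread('pics/w8.png');cv2.imwrite('pics/w8c.png',cv2.resize(im[160:320,220:420],(800,640),interpolation=2)[:600])
E
```

```text
15.12 [491.3  66.8 102. ] [-179.9    0.3 -162.6] F [-1.7  0.4  3.9] M [ 0.05  0.46 -0.08] rel(ccw+) 20.2 need dx,dy [0.1 0.2] j6 -10
15.12 [491.3  66.8 102. ] [-179.9    0.3 -162.6] [-1.7  0.4  3.9] [ 0.05  0.46 -0.08] 0.1096052557231739 [  8.  13. -30.  47.  -0. -10.]
```

View pics/w8c.png

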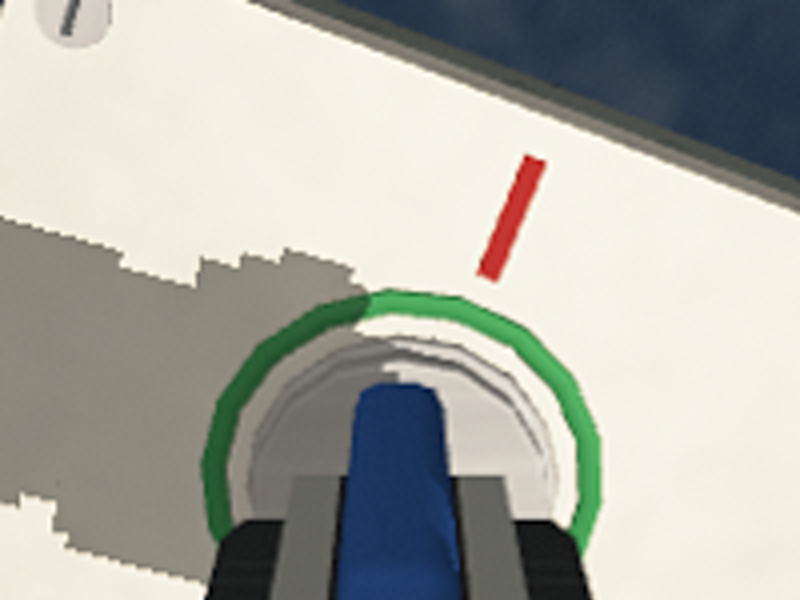

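The picture shows the collar flush inside the seat ring (crop 400,440), and the force is 3.9 N at TCP z = 102 mm, so the key is home. Now I turn it clockwise.

Call:
{"api": "step_arm", "payload": {"xyz": [[0,0.3,0.2],[0,0.2,0.2],[0,0.2,0.2],[0,0.2,0.2],[0,0.2,0.2],[0,0.2,0.2],[0,0,0.2]], "twist": [[0,0,5],[0,0,5],[0,0,5],[0,0,5],[0,0,5],[0,0,4],[0,0,0]], "fingers": [5,5,5,5,5,5,5]}}

```text
clock: 16.05
eef_pos: [0.4913, 0.0678, 0.1019]
tool_rot: [180.0, 0.3, 167.5]
contact_force: [-2.9, 0.9, 4.5]
width: 0.107
```

```bash
python3 st.py; python3 look.py w9; python3 - <<'E'
from h import *
im=cv2.imread('pics/w9.png');cv2.imwrite('pics/w9c.png',cv2.resize(im[160:320,220:420],(800,640),interpolation=2)[:600])
E
```

```text
16.05 [491.3  67.8 101.9] [180.    0.3 167.5] F [-2.9  0.9  4.5] M [ 0.1   0.6  -0.01] rel(ccw+) -9.7 need dx,dy [0.3 0.2] j6 20
16.05 [491.3  67.8 101.9] [180.    0.3 167.5] [-2.9  0.9  4.5] [ 0.1   0.6  -0.01] 0.10713823044506891 [  8.  13. -30.  47.  -0.  20.]
```

View pics/w9c.png

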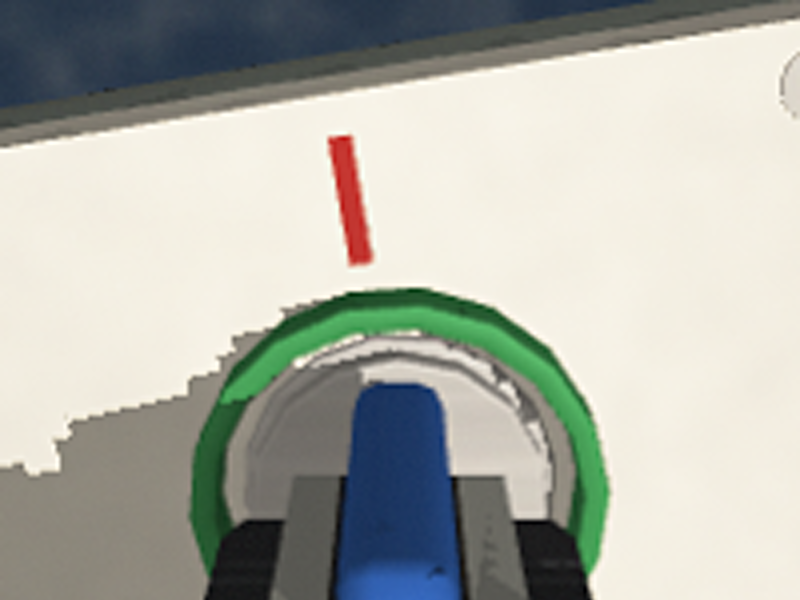

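The green ring has visibly risen (its wall now shows); by its apparent size it is roughly 7–8 mm up. I turn a little more.

Call:
{"api": "step_arm", "payload": {"xyz": [[0.2,0.3,0.2],[0,0.1,0.2],[0,0,0.2],[0,0,0]], "twist": [[0,0,3],[0,0,3],[0,0,0],[0,0,0]], "fingers": [5,5,5,5]}}

```text
clock: 16.6
eef_pos: [0.4913, 0.068, 0.102]
tool_rot: [180.0, 0.4, 161.4]
contact_force: [-1.6, 0.4, 4.0]
width: 0.11
```

```bash
python3 st.py; python3 look.py w10; cat > ring.py <<'E'
from h import *
import sys
from scipy.optimize import least_squares
# fit height: project outer circle r=26mm at z; compare with outermost green contour points
def fit(f,ci):
    im=cv2.imread(f);hsv=cv2.cvtColor(im,cv2.COLOR_BGR2HSV)
    g=cv2.inRange(hsv,(45,90,40),(85,255,255));g[:200]=0 if False else g[:200]
    m=np.zeros_like(g);c0=proj(ci,[.493,.0677,.065]).astype(int);cv2.circle(m,(int(c0[0]),int(c0[1])),75,255,-1);g&=m
    rows=[]
    for r in range(int(c0[1])-25,int(c0[1])+18):
        x=np.nonzero(g[r])[0]
        if len(x)>4: rows.append((r,x.min(),x.max()+1))
    return rows
E
python3 - <<'E'
from ring import *
import json
ci=np.load('ci.npy',allow_pickle=True).item()
for f in ['w8','w9','w10']:
    # camera pose nearly the same for w8-w10 relative to the tool: use the tool-fixed geometry at w10, ring centred freely
    rows=fit(f'pics/{f}.png',ci)
    th=np.linspace(0,2*np.pi,721)
    best=[]
    for z in np.arange(.058,.078,.0005):
        def res(c):
            P=np.array([proj(ci,[c[0]+.026*np.cos(t),c[1]+.026*np.sin(t),z]) for t in th[::12]])
            out=[]
            cen=P.mean(0)
            from numpy import interp
            up=P[np.argsort(P[:,1])]
            L=up[up[:,0]<cen[0]];R=up[up[:,0]>cen[0]]
            for r,a,b in rows: out+= [interp(r+.0,L[:,1],L[:,0])-a, interp(r+.0,R[:,1],R[:,0])-b]
            return np.array(out)
        s=least_squares(res,[.493,.0677],diff_step=1e-3)
        best.append((s.cost,z,s.x))
    b=min(best,key=lambda q:q[0]);print(f,len(rows),b)
im=cv2.imread('pics/w10.png');cv2.imwrite('pics/w10c.png',cv2.resize(im[160:320,220:420],(800,640),interpolation=2)[:600])
E
```

```text
16.6 [491.3  68.  102. ] [180.    0.4 161.4] F [-1.6  0.4  4. ] M [0.06 0.45 0.02] rel(ccw+) -15.8 need dx,dy [0.2 0.2] j6 27
16.6 [491.3  68.  102. ] [180.    0.4 161.4] [-1.6  0.4  4. ] [0.06 0.45 0.02] 0.10957412747753725 [  8.  13. -30.  47.  -0.  27.]
w8 37 (np.float64(18.495623351498686), np.float64(0.058), array([0.49476205, 0.06779217]))
w9 43 (np.float64(4.781290289049789), np.float64(0.064), array([0.49423842, 0.06755061]))
w10 43 (np.float64(9.298522908909199), np.float64(0.066), array([0.49413213, 0.06750212]))
```

View pics/w10c.png

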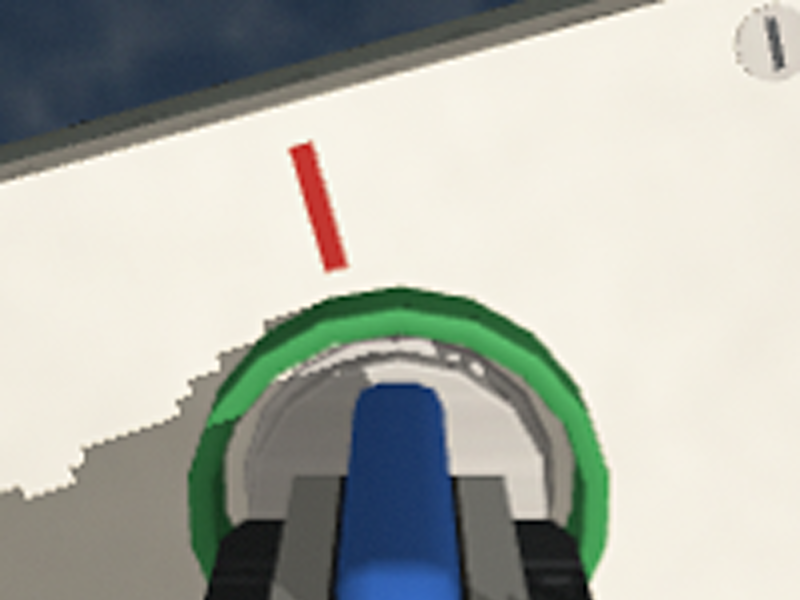

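```bash
cat > ring2.py <<'E'
from ring import *
def height(f,ci,zs=np.arange(.050,.078,.0005)):
    rows=fit(f,ci);th=np.linspace(0,2*np.pi,121);best=[]
    for z in zs:
        def res(c):
            P=np.array([proj(ci,[c[0]+.026*np.cos(t),c[1]+.026*np.sin(t),z]) for t in th])
            cen=P.mean(0);up=P[np.argsort(P[:,1])];L=up[up[:,0]<cen[0]];R=up[up[:,0]>cen[0]];o=[]
            for r,a,b in rows:
                o+=[np.interp(r,L[:,1],L[:,0])-a,np.interp(r,R[:,1],R[:,0])-b]
            return np.array(o)
        s=least_squares(res,[.494,.0677],diff_step=1e-3);best.append((s.cost,z))
    return best
E
python3 - <<'E'
from ring2 import *
ci=np.load('ci.npy',allow_pickle=True).item()
for f in ['w8','w9','w10']:
    rows=fit(f'pics/{f}.png',ci); print(f, rows[::6])
    b=height(f'pics/{f}.png',ci);print(min(b))
E
```

```text
w8 [(258, np.int64(276), np.int64(365)), (264, np.int64(273), np.int64(368)), (270, np.int64(272), np.int64(370)), (276, np.int64(270), np.int64(370)), (282, np.int64(271), np.int64(370)), (288, np.int64(272), np.int64(369)), (294, np.int64(274), np.int64(367))]
(np.float64(5.143451674399944), np.float64(0.05550000000000001))
w9 [(258, np.int64(275), np.int64(364)), (264, np.int64(272), np.int64(368)), (270, np.int64(270), np.int64(370)), (276, np.int64(268), np.int64(371)), (282, np.int64(268), np.int64(372)), (288, np.int64(268), np.int64(371)), (294, np.int64(269), np.int64(370)), (300, np.int64(271), np.int64(369))]
(np.float64(4.74413092097461), np.float64(0.06400000000000002))
w10 [(258, np.int64(274), np.int64(364)), (264, np.int64(272), np.int64(367)), (270, np.int64(270), np.int64(369)), (276, np.int64(268), np.int64(371)), (282, np.int64(267), np.int64(372)), (288, np.int64(268), np.int64(372)), (294, np.int64(268), np.int64(371)), (300, np.int64(270), np.int64(369))]
(np.float64(9.1361078748001), np.float64(0.06550000000000002))
```

Relative rise is about 10 mm (±1), matching 36° of turn. I add 2.5° for margin, still short of the 40° stop. Then I check with the fixed cameras and let go.

Call:
{"api": "step_arm", "payload": {"xyz": [[0,0.2,0.2],[0,0,0],[0,0,0]], "twist": [[0,0,2.5],[0,0,0],[0,0,0]], "fingers": [5,5,5]}}

```text
clock: 17.02
eef_pos: [0.4913, 0.068, 0.102]
tool_rot: [180.0, 0.4, 158.9]
contact_force: [-1.9, 1.9, 4.3]
width: 0.11
```

```bash
python3 st.py; python3 look.py w11; python3 - <<'E'
from ring2 import *
ci=np.load('ci.npy',allow_pickle=True).item()
print(min(height('pics/w11.png',ci)))
E
```

```text
17.02 [491.3  68.  102. ] [180.    0.4 158.9] F [-1.9  1.9  4.3] M [0.09 0.51 0.03] rel(ccw+) -18.3 need dx,dy [0.3 0.2] j6 29
17.02 [491.3  68.  102. ] [180.    0.4 158.9] [-1.9  1.9  4.3] [0.09 0.51 0.03] 0.10973623798041884 [  8.  13. -30.  47.  -0.  29.]
(np.float64(10.124363394217628), np.float64(0.06650000000000002))
```

Call:
{"api": "step_arm", "payload": {"xyz": [[0,0,0],[0,0,0],[0,0,0]], "twist": [[0,0,0],[0,0,0],[0,0,0]], "fingers": [20,40,40]}}

```text
clock: 17.45
eef_pos: [0.4917, 0.0678, 0.1014]
tool_rot: [-180.0, 0.4, 158.9]
contact_force: [-0.9, 0.0, 0.1]
width: 0.402
```

Call:
{"api": "step_arm", "payload": {"xyz": [[0,0,-15],[0,0,-30],[0,0,-40],[0,0,-30],[0,0,0]], "twist": [[0,0,0],[0,0,0],[0,0,0],[0,0,0],[0,0,0]], "fingers": [40,40,40,40,40]}}

```text
clock: 18.08
eef_pos: [0.4912, 0.0681, 0.2234]
tool_rot: [180.0, 0.5, 158.9]
contact_force: [0.0, 0.2, -0.1]
width: 0.399
```

```bash
python3 look.py w12 key_bow; python3 - <<'E'
from h import *
a=get_image('side')[180:300,200:340];b=get_image('scene')[130:250,160:300]
cv2.imwrite('pics/fs.png',np.hstack([cv2.resize(x,(400,343),interpolation=2) for x in (a,b)]))
E
```

```text
18.07 [491.2  68.1 223.4] [180.    0.5 158.9] [ 0.   0.2 -0.1] [-0.01 -0.01 -0.02] 0.39862402725025614 [  8.   7. -20.  63.  -0.  29.]
key_bow 0.88 [318.2 239. ]
key_bow 0.59 [ 65.2 390.7]
```

View pics/w12.png

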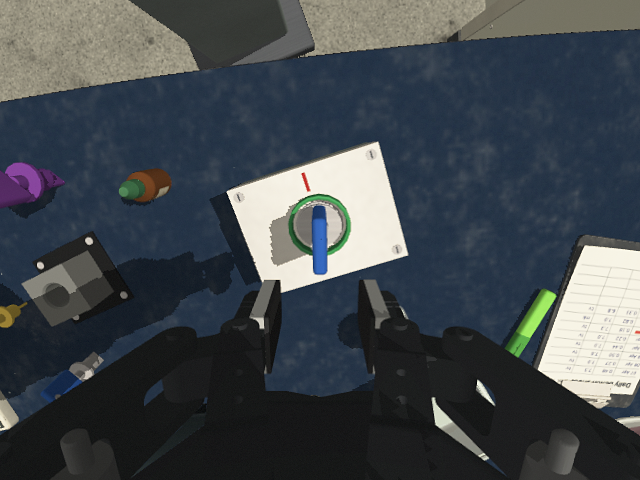

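View pics/fs.png

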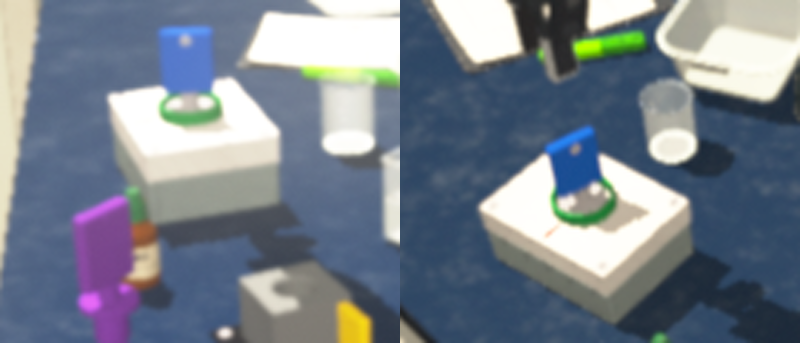

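```bash
python3 - <<'E'
from h import *
th=np.linspace(0,2*np.pi,91)
tiles=[]
for c,(x0,y0) in {'side':(245,195),'scene':(195,175)}.items():
    im=get_image(c);ci=camera_info(c)
    # align by base circle: box-top ring at start image gives the shift
    old=cv2.imread(f'pics/{c}0.png')
    def green(i):
        hsv=cv2.cvtColor(i,cv2.COLOR_BGR2HSV);g=cv2.inRange(hsv,(45,60,40),(88,255,255));return g[y0:y0+40,x0:x0+50]
    for n,i in (('old',old),('new',im)):
        ys,xs=np.nonzero(green(i));print(c,n,len(xs),'cols',xs.min()+x0,xs.max()+x0,'rows',ys.min()+y0,ys.max()+y0)
    for h in (0,.0085,.0112):
        P=np.array([proj(ci,[.493+.026*np.cos(t),.0677+.026*np.sin(t),.061+h]) for t in th]);print(h,'cols',P[:,0].min().round(1),P[:,0].max().round(1),'rows',P[:,1].min().round(1),P[:,1].max().round(1))
    tiles.append(np.hstack([cv2.resize(i[y0:y0+40,x0:x0+50],(400,320),interpolation=0) for i in (old,im)]))
cv2.imwrite('pics/cmp.png',np.vstack(tiles)[:600])
E
```

```text
Traceback (most recent call last):
ValueError: zero-size array to reduction operation minimum which has no identity
```

```bash
python3 - <<'E'
from h import *
th=np.linspace(0,2*np.pi,91)
tiles=[]
for c,(x0,y0) in {'side':(243,195),'scene':(200,180)}.items():
    im=get_image(c);ci=camera_info(c);old=cv2.imread(f'pics/{c}0.png')
    for h in (0,.0085,.0112):
        P=np.array([proj(ci,[.493+.026*np.cos(t),.0677+.026*np.sin(t),.061+h]) for t in th]);print(c,h,'cols',P[:,0].min().round(1),P[:,0].max().round(1),'rows',P[:,1].min().round(1),P[:,1].max().round(1))
    t=[cv2.resize(i[y0:y0+37,x0:x0+50],(400,296),interpolation=0) for i in (old,im)]
    for h,col in ((.0,(0,0,255)),(.0085,(0,255,255)),(.0112,(255,0,255))):
        P=np.array([proj(ci,[.493+.026*np.cos(a),.0677+.026*np.sin(a),.061+h]) for a in th])
        for k,tt in enumerate(t):
            if (k==0)==(h==0): cv2.polylines(tt,[((P-[x0,y0]+.5)*8).astype(np.int32)],True,col,1)
    tiles.append(np.hstack(t))
cv2.imwrite('pics/cmp.png',np.vstack(tiles))
E
```

```text
side 0 cols 254.9 278.7 rows 214.7 223.2
side 0.0085 cols 254.6 278.5 rows 211.2 219.5
side 0.0112 cols 254.6 278.4 rows 210.0 218.3
scene 0 cols 212.4 235.7 rows 192.1 208.2
scene 0.0085 cols 211.7 235.2 rows 189.4 205.5
scene 0.0112 cols 211.5 235.0 rows 188.5 204.6
```

View pics/cmp.png

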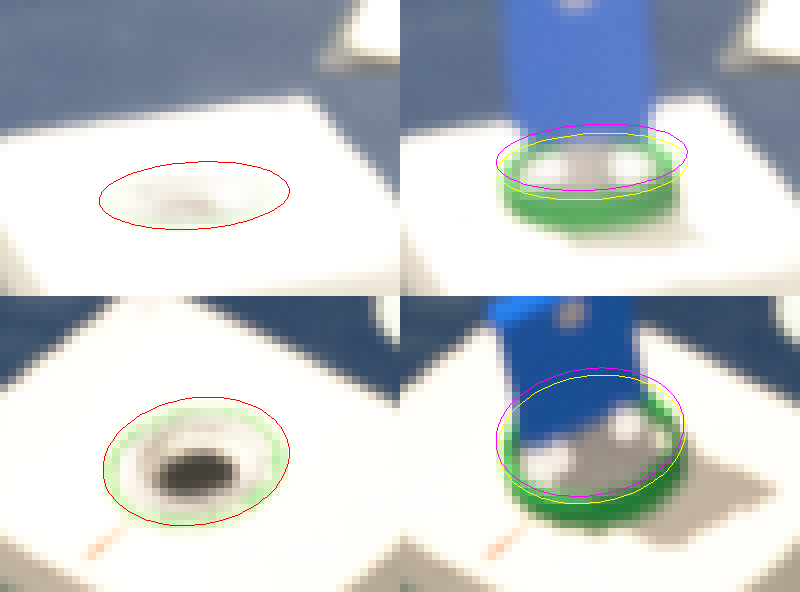

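```bash
python3 - <<'E'
from bore import *
ci=np.load('ci.npy',allow_pickle=True).item();im=cv2.imread('pics/w12.png')
hsv=cv2.cvtColor(im,cv2.COLOR_BGR2HSV);g=cv2.inRange(hsv,(45,90,30),(85,255,255));m=np.zeros_like(g);cv2.circle(m,(320,225),40,255,-1);g&=m
def sub(f,ci,gm,z):
    k=cv2.findContours(gm,cv2.RETR_EXTERNAL,cv2.CHAIN_APPROX_NONE)[0];pts=np.vstack(k)[:,0].astype(float)
    W=np.array([atz(ray(ci,p),z)[:2] for p in pts]); c=np.array([.493,.0677])
    for _ in range(5):
        d=np.hypot(*(W-c).T);q=d>.0235;A=np.c_[2*W[q],np.ones(q.sum())];s=np.linalg.lstsq(A,(W[q]**2).sum(1),rcond=None)[0];c=s[:2]
    return c,2*np.sqrt(s[2]+c@c)*1000,q.sum()
for z in (.061,.0665,.0695,.0722): print(z,sub('w12',ci,g,z))
T0=np.array(ci['pose'])
# w4 baseline: outer diameter at z .061 using w0 pose is unknown; use wrist0 from its stored start pose
im0=cv2.imread('pics/wrist0.png');T=np.eye(4);T[:3,:3]=[[1,0,0],[0,.9636,.2673],[0,-.2673,.9636]];T[:3,3]=[.6,.068,.373];c0=dict(ci);c0['pose']=T
h0=cv2.cvtColor(im0,cv2.COLOR_BGR2HSV);g0=cv2.inRange(h0,(45,90,30),(85,255,255));m=np.zeros_like(g0);cv2.circle(m,(198,141),40,255,-1)
print('start',sub('w0',c0,g0&m,.061))
cv2.imwrite('pics/w12c.png',cv2.resize(im[180:280,260:380],(720,600),interpolation=0))
E
```

```text
0.061 (array([0.4945514 , 0.06699025]), np.float64(51.759279796936845), np.int64(170))
0.0665 (array([0.49329451, 0.06756149]), np.float64(50.96173704927277), np.int64(162))
0.0695 (array([0.49258985, 0.06783163]), np.float64(50.414603539206354), np.int64(162))
0.0722 (array([0.49195566, 0.06807475]), np.float64(49.92218338015108), np.int64(162))
start (array([0.49352167, 0.06804404]), np.float64(49.54848326549305), np.int64(162))
```

View pics/w12c.png

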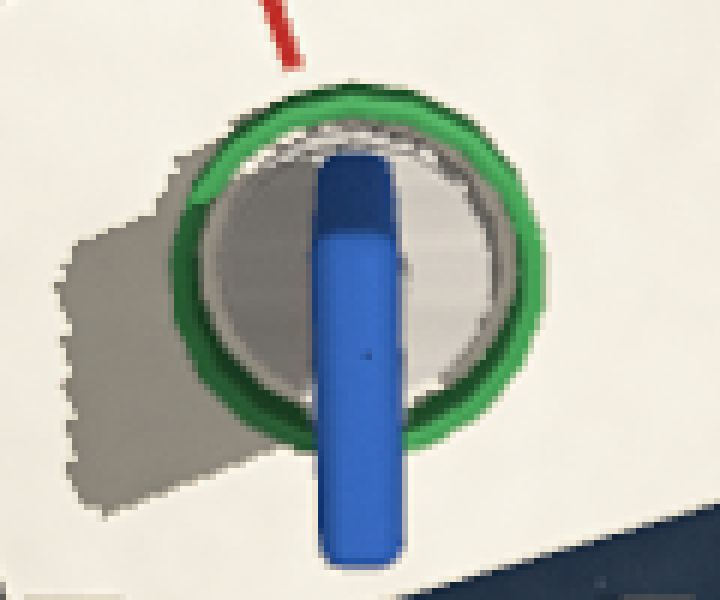

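```bash
python3 - <<'E'
from h import *
a=cv2.imread('pics/scene0.png');b=get_image('scene');cv2.imwrite('pics/final.png',b)
for n,(x,y) in dict(beaker=(254,173),bottle=(253,261),cell=(310,207),timer=(443,282),purple=(278,285),small=(360,240),yellow=(361,279)).items():
    d=cv2.absdiff(a[y-14:y+14,x-14:x+14],b[y-14:y+14,x-14:x+14]);print(n,d.mean().round(1))
print(state()['clock'],close_job())
E
```

```text
beaker 3.6
bottle 2.7
cell 3.5
timer 66.5
purple 2.9
small 23.0
yellow 27.4
the job is handed in; nothing more can be done
18.475 None
```

View pics/final.png

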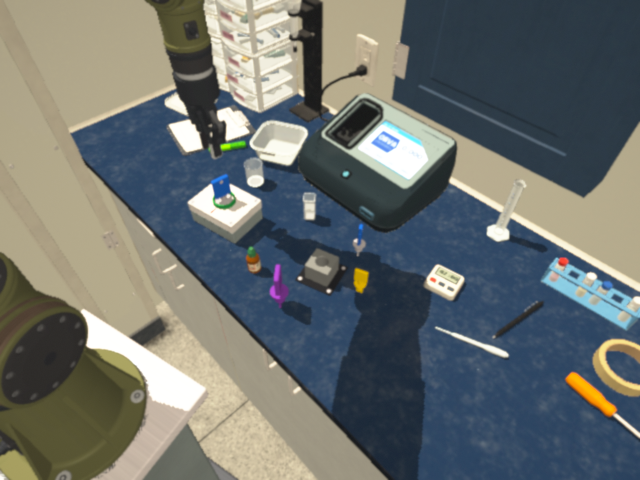

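The blue key is home in the interlock box, turned clockwise about 38.6°, released, and the job was handed in at 18.5 s. After a half turn in the air, I swept it clockwise under about 3 N on the disc and it dropped in at about 20° counterclockwise of the red line. I didn't need to reverse the sweep.

- **Key home:** before turning, the collar sat on the seat ring at 3.9 N with the bow 42 mm above the bore mouth. The highest force read between moves was 4.5 N.
- **Green ring:** three picture estimates put the rise at about 10.5–11 mm (±1 mm), above the 8.5 mm needed. They carry a few millimetres of bias that I calibrated out against the starting view, and the fixed cameras alone could only show that it was clearly up. The turn was short of the 40° stop and no stop torque was felt.
- **After release:** the key stayed put, the gripper is about 12 cm above it, and the contact force reads zero.
- **Bystanders:** the beaker, bottle and cell match the first picture. The difference check flagged the timer, small blue key and yellow key, but in the final picture they are in the same places. I put the difference down to the arm's shadow having moved.

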